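# Refill the laundry's dosing unit

### The job

Refill the dosing unit on the service table: lift its blue hatch by the black handle over the yellow bumps, slide it fully open, take the spent black-capped cartridge out of the magazine into the grey tray, stand every green or orange cartridge that is on the table upright inside the magazine, and slide the hatch back over the bumps until it is fully shut and has dropped down flat. Only when it is shut, pull the red out-of-use marker up off its sprung rail clip and leave it inside the grey tray too. Do not knock over or push away the amber jar and the white bowl.

Things in the scene. Friction and masses are not known exactly. Their poses are not given: they have to be found in the camera images.
- doser: the dosing unit, fixed: white and grey block 268 (x) x 246 (y) x 88 mm high. Origin: on the table under the centre of its magazine, z up; the block spans y = -56 to +190 mm of its frame: the magazine at y = -56 to 56, then a flat pump housing 80 mm high, over which the hatch stands when open
- magazine (a point): centre of the magazine's inner floor, 8 mm above the table; axes as doser. The magazine is an open-topped bin, inside 212 (x) x 100 (y) mm, rim 80 mm above this point. Four cartridges fit in a row along x, each with its 84 mm length along y, at x = -78, -26, 26 and 78 mm
- hatch_grip (a point): centre of the top face of the hatch's black upright handle bar, 146 mm above the table when down. The bar is 50 (x) x 16 (y) x 48 mm high, in the middle of the blue hatch plate 268 (x) x 112 (y) x 8 mm, whose top is 48 mm below this point. Axes as doser. Grip the bar from above across its 16 mm
- hatch_slide (a joint): travel of the hatch along the unit's +y, m: 0 shut (over the magazine; starts so), 0.13 fully open (stop). 1 to 2 N of friction; stays where left. It needs lifting (see hatch_lift) to pass the bumps between 0.003 and 0.04 m, both ways; beyond 0.04 m it slides freely, set down or lifted
- hatch_lift (a joint): height of the hatch above its rest, m: 0 down, 0.026 upper stop; weight and spring pull it down with 4.5 to 6 N. It stands on two dark lugs on the side ledges. Two yellow bumps on the ledges (12 mm high, upright sides, at y = 59 to 71 mm of the unit) stop the lugs after 3 mm unless it is lifted over 12 mm; 15 to 22 mm is good
- cart_a: detergent cartridge: squat white body 48 (x) x 84 (y) x 46 mm high with green belt; on top, in the middle, green cap 36 (x) x 26 (y) x 30 mm high (top 76 mm above the origin), to be gripped across its 26 mm from above. Origin: centre of the underside, z up. 0.17 to 0.34 kg. May be absent (None); 2 to 4 are present
- cart_b: detergent cartridge: squat white body 48 (x) x 84 (y) x 46 mm high with orange belt; on top, in the middle, orange cap 36 (x) x 26 (y) x 30 mm high (top 76 mm above the origin), to be gripped across its 26 mm from above. Origin: centre of the underside, z up. 0.17 to 0.34 kg. May be absent (None); 2 to 4 are present
- cart_c: detergent cartridge: squat white body 48 (x) x 84 (y) x 46 mm high with green belt; on top, in the middle, green cap 36 (x) x 26 (y) x 30 mm high (top 76 mm above the origin), to be gripped across its 26 mm from above. Origin: centre of the underside, z up. 0.17 to 0.34 kg. May be absent (None); 2 to 4 are present
- cart_d: detergent cartridge: squat white body 48 (x) x 84 (y) x 46 mm high with orange belt; on top, in the middle, orange cap 36 (x) x 26 (y) x 30 mm high (top 76 mm above the origin), to be gripped across its 26 mm from above. Origin: centre of the underside, z up. 0.17 to 0.34 kg. May be absent (None); 2 to 4 are present
- spent: spent cartridge, same shape: squat white body 48 (x) x 84 (y) x 46 mm high with black belt; on top, in the middle, black cap 36 (x) x 26 (y) x 30 mm high (top 76 mm above the origin), to be gripped across its 26 mm from above. Origin: centre of the underside, z up. 0.08 kg. Always there: starts standing somewhere in the magazine, under the hatch, its 84 mm across as a loaded one
- stand: fixed stand with a short aluminium rail, base plate 110 x 96 x 8 mm; rail 13 mm thick, 64 mm long along y, top 46 mm above the table, end plates 48 mm high at both ends, black catch housing at -x with a sprung steel ball. Origin: on the table under the rail's middle
- marker: red marker saddled on the rail: 34 (x) x 64 (y) x 85 mm high, 0.12 kg; two legs 40 mm long; head 18 (x) x 64 (y) mm, 50 to 85 mm above the origin: grip it across its 18 mm from above. Origin: centre of its underside, 8 mm above the table on the rail, axes as the stand's. A ball catch holds it: 8 to 16 N straight up snaps it out in the first 10 mm; 60 mm up it is clear. Stands by itself
- tray: grey open tray, loose, 130 (x) x 160 (y) x 35 mm high, walls and floor 4 mm, 0.5 kg. Origin: centre of its underside. The spent cartridge fits in one y half with its 84 mm along x, the marker in the other with its 64 mm along x
- jar: amber jar 64 mm wide, 80 mm high, a bystander; origin: centre of its underside
- token_bowl: white bowl 110 mm wide, 45 mm high, a bystander; origin: centre of its underside

How it is judged:
By the outcome, as a careful person would: the job done as asked, in the order asked, and still so for the second after the job is handed in, with the robot touching nothing.
Of cart_a, cart_b, cart_c, cart_d only 2 to 4 are there at a start; the rules pass over those that are not, and their reading is None.
At some moment in a run one of cart_a, cart_b, cart_c, cart_d, tray may be knocked a few centimetres aside while the robot is not near it.
It also fails if it takes over 210 s, if anything falls off the work surface, if the arm or the gripper's body presses on something with over 40 N, if the wrist force passes 120 N, or if a joint passes its speed limit or range.

### The arm

A 7-joint arm with a two-finger parallel gripper is mounted at the origin on the work surface. World frame = base frame: x ahead of the robot, y to its left, z up, the work surface at z = 0. Lengths are in m, angles in degrees, forces in N, time in s.
With the tool pointing down it reaches from about 0.4 to 0.85 m from the base axis. Payload 10.4 kg.
Tool frame: the origin (TCP) lies where the fingers leave the gripper's body, on its centre line; the fingertips stand 73 mm ahead of it and the grasp point (between the pads) lies 54 mm ahead of it; z points along the fingers, y is the line along which they close (so a half turn about z gives the same grasp; the last joint's range is limited). The gripper opens to 85 mm and grips with 20 to 120 N. Pads are 22 mm wide; open, the fingers measure 114 mm over their backs; the gripper's body (76 mm by 85 mm) begins 54 mm behind the grasp point. The pads swing forward as they close: fully open they stand 13 mm farther back than shut.
Start: joints at [-68.961, 19.034, -3.707, 83.658, 1.238, 77.344, -5.071], TCP at [0.237, 0.578, 0.304] pointing down, gripper open.
Joint ranges: [-148.97, 148.97], [-28.65, 121.19], [-84.17, 76.75], [9.2, 138.47], [-72.65, 252.65], [3.7, 117.97], [-149.18, 149.18]. Speed limits (degrees/s): [127.2, 127.2, 159.86, 159.86, 180, 180, 180].

### API

Orientations are given as [roll, pitch, yaw] about the fixed x, y, z axes, in that order (R = Rz(yaw) Ry(pitch) Rx(roll)).
In Python, from cell import robot, cams, sensors gives the robot as it stands (robot), with the cameras (cams) and the readings (sensors). Calls block until the motion is done:
- robot.goto(position, orientation): joint-space move of the TCP to a pose.
- robot.servo_line(position, attitude=None, feed=0.15, f_stop=None): straight line of the TCP; attitude=None keeps the orientation; feed is the mean speed in m/s. With f_stop (N) it stops when the force on the tool has changed by that much, and returns True; else False.
- robot.move_j(angles): joint-space move.
- robot.gripper_open() and robot.grasp(effort=None): open the fingers fully, or close them until they stop; effort is the grip in N (None keeps the last).
- robot.hold(seconds).
- robot.ik(position, orientation): joint angles nearest the present ones, or None.
- sensors.read_state(): the state.
- cams.get_image(name): name is "scene" or "top" or "wrist"; returns the picture (480x640x3 uint8, blue, green, red); there is no depth.
- cams.camera_model(name): a dict with "vfov" (degrees; the focal length in pixels is half the picture's height over the tangent of half this angle, whatever the lens; pixels are square), "cx", "cy" (the principal point, pixels), "distortion" ([k1, k2, p1, p2, k3] as OpenCV has them; the pictures are not rectified), "rvec" (rotation vector, rad) and "tvec" (3), from world to camera coordinates, as OpenCV has them. Camera axes: x right, y down, z forward; pixel columns grow to the right and rows downward; lengths in m; the calibration is good to about 2 mm. A picture is of the moment at which its call begins: read the wrist's pose just before it. camera_model takes no time and is no camera call; for the wrist camera it gives the pose at the moment of the call.
A pose or a line that the arm cannot do raises robot.Unreachable and nothing moves.
- robot.finish_job(): hands the job in; it is judged then, once.
The state is a dict: "time_s": time; "joint_positions": joint angles; "joint_velocities": joint speeds; "tau": joint torques, N m; "eef_pos": TCP position; "orientation": TCP orientation; "contact_force": force on the tool from outside, world axes, zero at the start; "wrist_torque": the same for the moment, N m; "finger_gap": finger opening in m; "grasp_force": force on a finger pad.
Only numpy, scipy, OpenCV 4.12 (cv2) and the standard library are available. Lean on these libraries where they do the work, as an engineer would, in place of code of your own. Each camera call takes 0.05 s, during which the arm holds its last target. There are 200 camera calls.

## Working session

There is one attempt and no reset: what is moved stays moved. The work goes in short steps, each a Python script; the robot and the scene stay as the last script left them, time stands still between calls to the robot, and variables do not carry over. Pictures are saved under pics/ and viewed, at most 14 in all, crops included, and the job is handed in when it is done.

```bash
ls; mkdir -p pics; python3 - <<'E'
from cell import robot, cams, sensors
import cv2
for n in("top","scene"):
    cv2.imwrite(f"pics/{n}0.png",cams.get_image(n)); print(n,cams.camera_model(n))
print(sensors.read_state())
E
```

```text
cell.py
pics
top {'vfov': 53.8244306920749, 'cx': 321.13426670865294, 'cy': 242.15548657003308, 'distortion': array([-0.11343426,  0.        ,  0.        ,  0.        ,  0.        ]), 'rvec': array([ 2.15058488, -2.18228915,  0.11404427]), 'tvec': array([0.060931  , 0.49328231, 1.31797822])}
scene {'vfov': 51.0714690876867, 'cx': 316.91602604296736, 'cy': 235.36575306465994, 'distortion': array([-0.05219465,  0.        ,  0.        ,  0.        ,  0.        ]), 'rvec': array([ 1.95025669,  1.23886065, -0.58279986]), 'tvec': array([-0.24187011, -0.18175095,  1.78053554])}
{'time_s': 0.1, 'joint_positions': array([-68.96146194,  19.06984951,  -3.70544495,  83.69764839,
         1.23765129,  77.3420504 ,  -5.06842023]), 'joint_velocities': array([-0.13401539, -0.08794774,  0.02166319, -0.14799751, -0.01199139,
       -0.03407121,  0.04209476]), 'tau': array([ 7.64384495e-04, -6.26740408e+01,  4.86821076e-02, -3.92438221e+01,
        1.63144124e-02,  6.85611041e-03, -9.06381104e-06]), 'eef_pos': array([0.23742869, 0.57791545, 0.30320859]), 'orientation': array([-1.79930370e+02,  3.50956150e-03,  1.57668376e+02]), 'contact_force': array([ 0.5106116 ,  0.49388335, -0.3898175 ]), 'wrist_torque': array([-0.00134816,  0.0245727 ,  0.01186904]), 'grasp_force': 0.0, 'finger_gap': 0.08537272018224541}
```

View pics/top0.png

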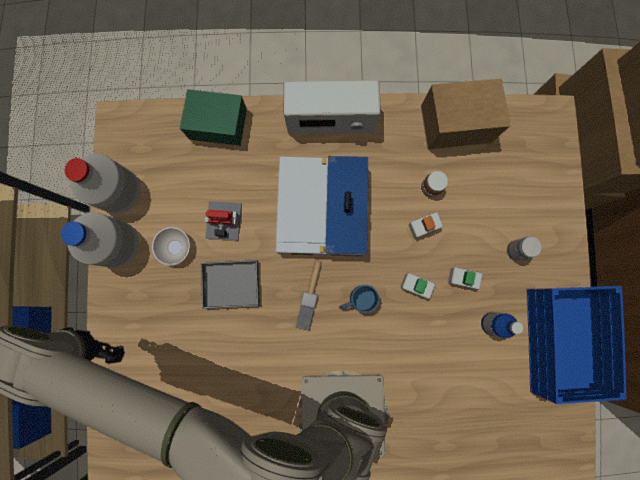

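View pics/scene0.png

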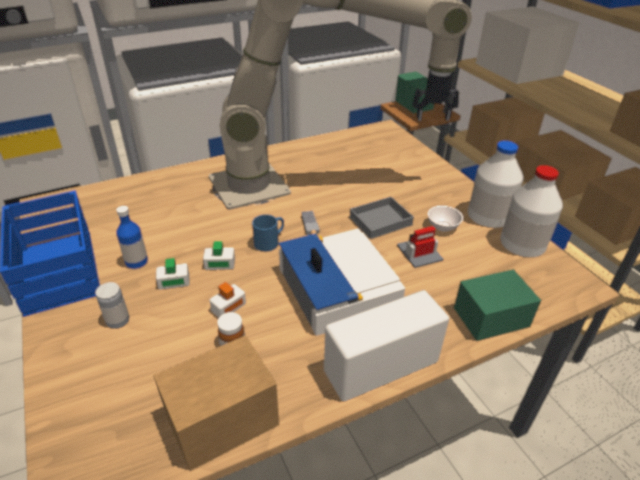

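The top view shows the hatch (blue) at about (348,205), with the unit's +y to image left. Three cartridges: orange (428,225), greens (419,286) and (466,278). The jar is at (434,184), tray (230,285), marker (221,217) and bowl (171,247). I'll zoom in on the top view for measurement.

```bash
cat > h.py <<'E'
from cell import robot, cams, sensors
import cv2, numpy as np
def cam(n):
    m=cams.camera_model(n); f=240/np.tan(np.radians(m['vfov']/2))
    K=np.array([[f,0,m['cx']],[0,f,m['cy']],[0,0,1]]); return K,np.array(m['distortion']),np.array(m['rvec']),np.array(m['tvec'])
def p2w(c,px,z):
    K,d,r,t=c; R=cv2.Rodrigues(r)[0]
    u=cv2.undistortPoints(np.array(px,float).reshape(-1,1,2),K,d).reshape(-1,2)
    rays=np.c_[u,np.ones(len(u))]@R; C=-R.T@t
    return (C+rays*((z-C[2])/rays[:,2])[:,None])[:,:2]
def w2p(c,P):
    K,d,r,t=c; return cv2.projectPoints(np.array(P,float).reshape(-1,1,3),r,t,K,d)[0].reshape(-1,2)
def blobs(img,kind,amin=20):
    h=cv2.cvtColor(img,cv2.COLOR_BGR2HSV)
    lo,hi={'green':((45,130,60),(85,255,255)),'orange':((6,200,150),(14,255,255)),'red':((0,190,70),(5,255,255)),
     'blue':((104,140,50),(125,255,255))}[kind]
    m=cv2.inRange(h,lo,hi)
    if kind=='red': m|=cv2.inRange(h,(174,190,70),(180,255,255))
    cs=cv2.findContours(m,cv2.RETR_EXTERNAL,cv2.CHAIN_APPROX_NONE)[0]
    return sorted([c for c in cs if cv2.contourArea(c)>amin],key=cv2.contourArea,reverse=True)
E
python3 - <<'E'
from h import *
im=cv2.imread('pics/top0.png'); c=cam('top')
cv2.imwrite('pics/cropL.png',cv2.resize(im[145:315,190:380],None,fx=4,fy=3.5,interpolation=2) if 0 else cv2.resize(im[145:315,190:380],None,fx=3.5,fy=3.5,interpolation=2))
cv2.imwrite('pics/cropR.png',cv2.resize(im[165:305,400:490],None,fx=4,fy=4,interpolation=2))
for k in('green','orange','red'):
    for b in blobs(im,k,12):
        r=cv2.minAreaRect(b); print(k,r,p2w(c,[r[0]],.076))
for n,px,z in(('bowl',(171,247),.045),('jar',(437,181),.08)): print(n,p2w(c,[px],z))
E
```

```text
green ((420.46551513671875, 285.5862121582031), (8.727680206298828, 11.884502410888672), 21.801406860351562) [[ 0.36578941 -0.21531244]]
green ((469.34613037109375, 277.7692565917969), (8.040761947631836, 11.96308422088623), 11.309932708740234) [[ 0.38446149 -0.35194093]]
red ((74.20000457763672, 168.60000610351562), (16.994115829467773, 21.466251373291016), 26.56505012512207) [[0.71326891 0.76474785]]
bowl [[0.48457915 0.47944187]]
jar [[ 0.65524626 -0.27210107]]
```

View pics/cropL.png

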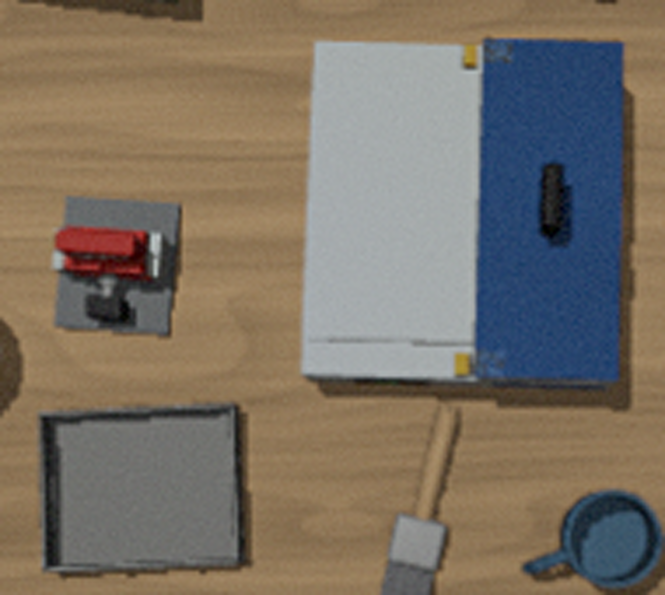

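View pics/cropR.png

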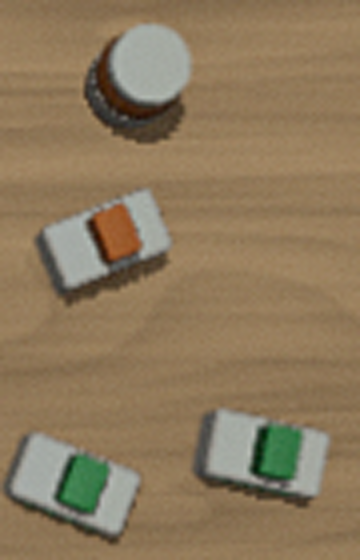

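Crops: the doser hatch corners, housing, marker (head top about (103,240) in crop L) and tray are clear. In crop R, the carts have the orange cap at (117,233) and the green caps at (84,484) and (278,450). I'll fit planar poses from the corners.

```bash
cat >> h.py <<'E'
from scipy.optimize import least_squares
def fit(c,obj,px,x0):
    """obj (n,3) in object frame on table, px (n,2); returns x,y,yaw(deg),rms px"""
    obj=np.array(obj,float);px=np.array(px,float)
    def res(q):
        s,co=np.sin(q[2]),np.cos(q[2])
        P=np.c_[co*obj[:,0]-s*obj[:,1]+q[0], s*obj[:,0]+co*obj[:,1]+q[1], obj[:,2]]
        return (w2p(c,P)-px).ravel()
    r=least_squares(res,[x0[0],x0[1],np.radians(x0[2])],loss='soft_l1')
    return np.r_[r.x[:2],np.degrees(r.x[2]),np.sqrt(np.mean(r.fun**2))]
E
python3 - <<'E'
from h import *
np.set_printoptions(precision=4,suppress=True)
c=cam('top')
L=lambda p:np.array(p,float)/3.5+[190-.36,145-.36]
R=lambda p:np.array(p,float)/4+[400-.37,165-.37]
D=[(.134,.056,.098),(.134,-.056,.098),(-.134,-.056,.098),(-.134,.056,.098),(.134,.19,.08),(-.134,.19,.08)]
print('doser',fit(c,D,L([(483,41),(622,41),(619,383),(475,378),(315,42),(302,375)]),(.55,0,0)))
print('handle',p2w(c,L([(552,200)]),.146))
print('stand',fit(c,[(.055,.048,.008),(.055,-.048,.008),(-.055,-.048,.008),(-.055,.048,.008)],L([(66,198),(181,205),(168,335),(55,327)]),(.55,.35,0)))
print('marker head',p2w(c,L([(57,240),(148,240),(103,240)]),.093))
print('tray',fit(c,[(.065,.08,.035),(.065,-.08,.035),(-.065,-.08,.035),(-.065,.08,.035)],L([(40,413),(239,404),(245,567),(43,571)]),(.4,.3,0)))
hx,hy=.024,.042
B=[(hx,hy,.046),(hx,-hy,.046),(-hx,-hy,.046),(-hx,hy,.046)]
def cart(n,px,cap,y): print(n,fit(c,B+[(0,0,.076)],R(px+[cap]),tuple(p2w(c,R([cap]),.076)[0])+(y,)))
cart('orange',[(42,238),(149,190),(171,243),(70,290)],(117,231),20)
cart('g1',[(33,434),(140,477),(117,535),(12,487)],(86,482),-20)
cart('g2',[(211,409),(330,431),(317,497),(204,478)],(280,448),-10)
E
```

```text
doser [ 0.5894 -0.0177 -2.2576  0.3492]
handle [[ 0.5865 -0.0164]]
stand [ 0.5633  0.3381 -4.7362  0.1816]
marker head [[0.5714 0.3682]
 [0.5701 0.2962]
 [0.5707 0.3317]]
tray [0.3779 0.3118 1.4159 0.4401]
orange [ 0.5382 -0.2455 23.4134  0.8611]
g1 [  0.367   -0.2163 -24.4536   0.8365]
g2 [  0.3851  -0.3521 -10.991    0.4247]
```

```bash
cat >> h.py <<'E'
def ori(yaw):
    """tool-down orientation with the smaller wrist turn"""
    return [180,0,yaw]
def best(p,yaw):
    st=sensors.read_state()['joint_positions'];o=[]
    for k in(-180,0,180):
        y=yaw+k
        if abs(y)>200: continue
        q=robot.ik(p,[180,0,y])
        if q is not None: o.append((max(abs(np.array(q)[6]-0)*.3,np.abs(np.array(q)-st).max()),y))
    return [180,0,min(o)[1]]
def go(p,yaw):
    o=best(p,yaw); robot.goto(list(p),o); return o
def st():
    s=sensors.read_state(); print('t %.1f'%s['time_s'],'pos',s['eef_pos'].round(4),'ori',s['orientation'].round(1),'F',s['contact_force'].round(1),'gap %.4f gf %.1f'%(s['finger_gap'],s['grasp_force'])); return s
E
python3 - <<'E'
from h import *
print(go([.587,-.017,.36],-2.3)); st()
c=cam('wrist'); im=cams.get_image('wrist'); cv2.imwrite('pics/w1.png',im)
import pickle; pickle.dump(c,open('w1.pkl','wb'))
print(-cv2.Rodrigues(c[2])[0].T@c[3], w2p(c,[(.587,-.0165,.146)]))
E
```

```text
[180, 0, -2.3]
t 2.6 pos [ 0.5871 -0.0158  0.3598] ori [-180.     0.    -2.2] F [ 0.2 -0.2  0.2] gap 0.0854 gf 0.0
[ 0.6573659  -0.01770795  0.43002036] [[327.62172803 214.93461147]]
```

View pics/w1.png

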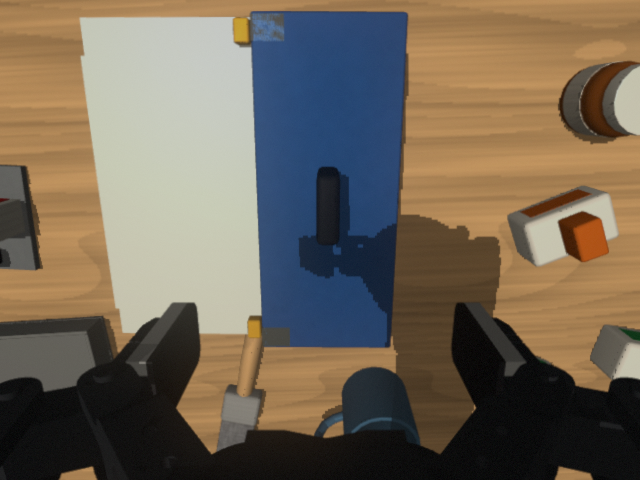

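The wrist view shows the hatch corners at (251,11), (407,13), (391,347) and (261,345), the housing corners at (80,18) and (121,333), and the handle at about (328,205). Next I refit and open the hatch.

```bash
python3 - <<'E'
from h import *
import pickle; np.set_printoptions(precision=4,suppress=True)
c=pickle.load(open('w1.pkl','rb'))
D=[(.134,.056,.098),(.134,-.056,.098),(-.134,-.056,.098),(-.134,.056,.098),(.134,.19,.08),(-.134,.19,.08)]
d=fit(c,D,[(251,11),(407,13),(391,347),(261,345),(80,18),(121,333)],(.587,-.017,-2));print(d)
d2=fit(c,D[:4],[(251,11),(407,13),(391,347),(261,345)],(.587,-.017,-2));print(d2)
s,co=np.sin(np.radians(d[2])),np.cos(np.radians(d[2]))
P=[(d[0]+co*x-s*y,d[1]+s*x+co*y,.146) for x in(.025,-.025) for y in(-.008,.008)]
print(w2p(c,P))
E
```

```text
[ 0.5887 -0.0174 -2.5976  2.0651]
[ 0.5889 -0.0166 -2.6484  1.5682]
[[341.3592 175.9054]
 [317.2396 175.7176]
 [340.066  247.5333]
 [317.0629 247.3632]]
```

```bash
cat >> h.py <<'E'
DX,DY,DYAW=.589,-.017,-2.45
def dw(x,y):
    a=np.radians(DYAW); return [DX+np.cos(a)*x-np.sin(a)*y, DY+np.sin(a)*x+np.cos(a)*y]
def line(p,feed=.15,**k): return robot.servo_line(list(p),feed=feed,**k)
E
python3 - <<'E'
from h import *
x,y=dw(0,0); o=go([x,y,.30],DYAW)
line([x,y,.19]); robot.grasp(50); s=st()
x,y=s['eef_pos'][:2]; u=np.array(dw(0,1))-dw(0,0)
z=s['eef_pos'][2]
line([x,y,z+.018],.06); st()
p=np.array([x,y])+.133*u
print(line([*p,z+.018],.08,f_stop=25)); s=st()
q=s['eef_pos']; line([q[0],q[1],z+.001],.05); st()
robot.gripper_open(); line([q[0],q[1],.30]); st()
v=go([*dw(0,.03),.36],DYAW)
c=cam('wrist'); im=cams.get_image('wrist'); cv2.imwrite('pics/w2.png',im)
import pickle; pickle.dump(c,open('w2.pkl','wb'));st()
E
```

```text
t 4.5 pos [ 0.5891 -0.017   0.1903] ori [-180.    -0.    -2.5] F [-1.6 -0.   3. ] gap 0.0154 gf 50.9
t 4.9 pos [ 0.589 -0.017  0.208] ori [180.   -0.   -2.4] F [ 2.3 -0.3 -5.9] gap 0.0152 gf 49.7
False
t 6.7 pos [0.5947 0.1129 0.2081] ori [179.8   0.   -2.6] F [ 2.5 -8.9 -4.8] gap 0.0151 gf 50.0
t 7.2 pos [0.5947 0.1126 0.1912] ori [180.    0.   -2.5] F [ 1.6 -2.8 -3.9] gap 0.0151 gf 50.2
t 8.8 pos [0.5943 0.113  0.299 ] ori [ 1.8e+02  1.0e-01 -2.4e+00] F [ 0.3 -0.1  0.3] gap 0.0854 gf 0.0
t 9.4 pos [0.5901 0.0134 0.3591] ori [-1.8e+02  1.0e-01 -2.4e+00] F [0.1 1.1 0.3] gap 0.0858 gf 0.0
```

View pics/w2.png

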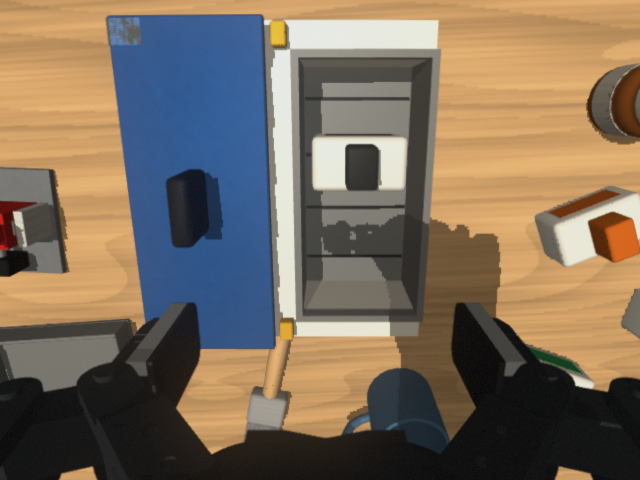

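```bash
python3 - <<'E'
from h import *
import pickle; np.set_printoptions(precision=4,suppress=True)
c=pickle.load(open('w2.pkl','rb'))
D=[(.106,.05,.088),(.106,-.05,.088),(-.106,-.05,.088),(-.106,.05,.088)]
print(fit(c,D,[(300,57),(431,57),(422,319),(296,319)],(.587,-.017,-2)))
a=np.radians(DYAW);Ri=np.array([[np.cos(a),np.sin(a)],[-np.sin(a),np.cos(a)]])
f=lambda px,z:(p2w(c,px,z)-[DX,DY])@Ri.T
print('cap',f([(345,144),(379,144),(345,190),(379,190)],.084))
print('body',f([(312,135),(407,137),(407,191),(312,189)],.054))
print('lines',f([(355,98),(310,155),(355,207),(355,256),(355,281)],.008))
print('handle',f([(197,170),(197,240)],.146))
im=cv2.imread('pics/w2.png'); cv2.imwrite('pics/w2c.png',cv2.resize(im[45:330,285:445],None,fx=2,fy=2,interpolation=2))
E
```

```text
[ 0.5888 -0.017  -2.4636  3.5582]
cap [[ 0.0423  0.0144]
 [ 0.0423 -0.0125]
 [ 0.0054  0.014 ]
 [ 0.0053 -0.0137]]
body [[ 0.0475  0.0414]
 [ 0.0458 -0.04  ]
 [-0.0012 -0.0424]
 [ 0.0007  0.0419]]
lines [[ 0.0787  0.0021]
 [ 0.0256  0.045 ]
 [-0.0262  0.0003]
 [-0.0784 -0.0007]
 [-0.1064 -0.0012]]
handle [[ 0.0306  0.1149]
 [-0.018   0.119 ]]
```

View pics/w2c.png

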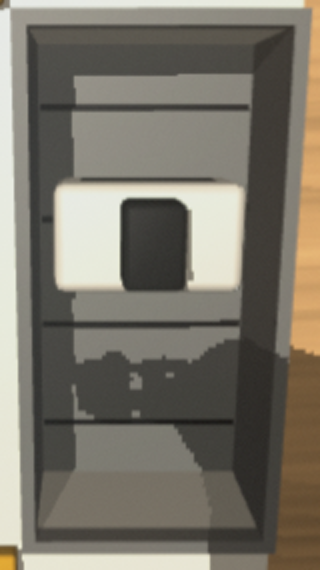

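Slot marks come out at ±0.078 and ±0.026, which confirms the doser pose. The spent cartridge is in slot +0.026 (measured 0.024, 0.0005). I'll pick it by feeling for the rim with open fingers.

```bash
cat >> h.py <<'E'
def shift(name,box,pad=16):
    """pixel shift of the top-image patch box=(x0,y0,x1,y1) against top0 and its score"""
    a=cv2.imread('pics/top0.png'); b=cams.get_image('top'); x0,y0,x1,y1=box
    r=cv2.matchTemplate(b[y0-pad:y1+pad,x0-pad:x1+pad],a[y0:y1,x0:x1],cv2.TM_CCOEFF_NORMED)
    _,m,_,l=cv2.minMaxLoc(r); print(name,'shift',(l[0]-pad,l[1]-pad),'score %.2f'%m)
BOX={'tray':(198,258,264,311),'orange':(406,208,447,242),'g1':(400,270,438,304),'g2':(448,263,486,295)}
E
python3 - <<'E'
from h import *
for k in BOX: shift(k,BOX[k])
x,y=dw(.024,.0005); go([x,y,.25],DYAW); line([x,y,.175])
print(line([x,y,.145],.03,f_stop=4)); s=st(); z=s['eef_pos'][2]
line([x,y,z+.002],.03); robot.grasp(50); st()
line([x,y,.29],.1); st()
t=[.378,.312]; go([.40,.33,.33],91.4); st()
for k in BOX: shift(k,BOX[k])
cv2.imwrite('pics/t3.png',cams.get_image('top')); 
import pickle; pickle.dump(cam('wrist'),open('w3.pkl','wb')); cv2.imwrite('pics/w3.png',cams.get_image('wrist'))
E
```

```text
tray shift (0, 0) score 0.99
orange shift (0, 0) score 0.99
g1 shift (0, 0) score 1.00
g2 shift (-1, -15) score 0.94
False
t 11.9 pos [ 0.613  -0.0177  0.1451] ori [180.   -0.   -2.5] F [ 0.4 -1.1 -0.6] gap 0.0853 gf 0.5
t 12.8 pos [ 0.6131 -0.0176  0.1473] ori [180.   -0.   -2.5] F [0.7 0.4 1.9] gap 0.0250 gf 51.0
t 14.3 pos [ 0.6128 -0.0175  0.2893] ori [ 1.8e+02  1.0e-01 -2.5e+00] F [ 1.3 -0.5 -0.7] gap 0.0241 gf 50.7
t 15.8 pos [0.401  0.329  0.3299] ori [180.    0.   91.2] F [-0.1 -0.  -0.5] gap 0.0244 gf 50.7
tray shift (0, 0) score 0.31
orange shift (0, 0) score 0.99
g1 shift (0, 0) score 1.00
g2 shift (-1, -15) score 0.94
```

View pics/w3.png

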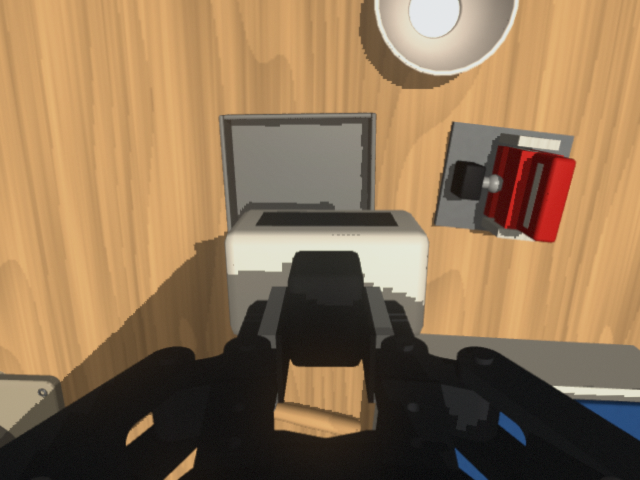

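Spent is held and the tray looks unmoved (corners (220,114) and (376,113)). Green cart g2 was knocked aside, so I'll relocate it later. Now I place spent in the tray's +y half.

```bash
python3 - <<'E'
from h import *
import pickle
c=pickle.load(open('w3.pkl','rb'))
print('tray corners chk',p2w(c,[(220,114),(376,113)],.035))
a=np.radians(1.4); tw=lambda x,y:[.378+np.cos(a)*x-np.sin(a)*y,.312+np.sin(a)*x+np.cos(a)*y]
print(tw(-.065,.08),tw(.065,.08))
x,y=tw(0,.043)
line([x,y,.33],.1); line([x,y,.17],.12); print(line([x,y,.143],.04,f_stop=4)); st()
robot.gripper_open(); line([x,y,.30]); 
o=go([.40,-.18,.36],0); st()
im=cams.get_image('top'); cv2.imwrite('pics/t4.png',im); ct=cam('top')
pickle.dump(cam('wrist'),open('w4.pkl','wb')); cv2.imwrite('pics/w4.png',cams.get_image('wrist'))
b=im[140:320,190:500]; cv2.imwrite('pics/t4c.png',cv2.resize(b,None,fx=2.5,fy=2.5,interpolation=2))
E
```

```text
tray corners chk [[0.31204257 0.39398107]
 [0.44012775 0.39762928]]
[np.float64(0.31106482891201087), np.float64(0.3903880276025722)] [np.float64(0.44102602258356466), np.float64(0.3935642107624171)]
True
t 18.8 pos [0.3769 0.3547 0.143 ] ori [-1.80e+02  1.00e-01  9.14e+01] F [0.4 0.1 5.3] gap 0.0245 gf 51.4
t 22.5 pos [ 0.4005 -0.1788  0.3599] ori [180.    0.    0.2] F [-0.1  0.3  0.1] gap 0.0856 gf 0.0
```

View pics/t4c.png

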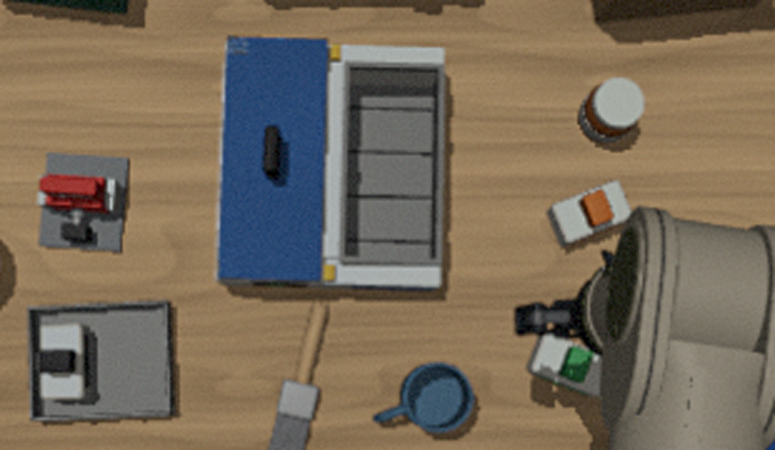

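Spent stands in the tray's +y half and the magazine is empty. Next is an automatic silhouette fit for the cartridges.

```bash
cat >> h.py <<'E'
from scipy.optimize import minimize
def box(hx,hy,z0,z1): return [(sx*hx,sy*hy,z) for sx in(-1,1) for sy in(-1,1) for z in(z0,z1)]
CART=[np.array(box(.024,.042,0,.046)),np.array(box(.018,.013,.046,.076))]
def cartfit(c,im,kind,near):
    h=cv2.cvtColor(im,cv2.COLOR_BGR2HSV)
    col=cv2.inRange(h,(45,110,40),(85,255,255)) if kind=='green' else cv2.inRange(h,(4,195,60),(13,255,255))
    m=cv2.inRange(h,(0,0,60),(180,70,255))|col
    u=w2p(c,[(*near,.06)])[0]
    m=cv2.morphologyEx(m,cv2.MORPH_OPEN,np.ones((3,3)))
    m=cv2.morphologyEx(m,cv2.MORPH_CLOSE,np.ones((7,7)))
    n,lab,stt,cen=cv2.connectedComponentsWithStats(m)
    ok=[i for i in range(1,n) if stt[i,4]>800]
    i=min(ok,key=lambda i:np.hypot(*(cen[i]-u))); m=(lab==i)
    def proj(q):
        a=np.radians(q[2]*100);R=np.array([[np.cos(a),-np.sin(a)],[np.sin(a),np.cos(a)]])
        o=np.zeros(m.shape,np.uint8)
        for B in CART:
            P=np.c_[B[:,:2]@R.T+q[:2],B[:,2]]
            cv2.fillConvexPoly(o,cv2.convexHull((w2p(c,P)*16).astype(np.int32)),1,shift=4)
        return o>0
    f=lambda q:1-(proj(q)&m).sum()/max(1,(proj(q)|m).sum())
    b=None
    for y in range(-90,90,20):
        s=np.array([*near,y/100]); r=minimize(f,s,method='Nelder-Mead',options=dict(initial_simplex=s+np.array([[0,0,0],[.01,0,0],[0,.01,0],[0,0,.1]]),xatol=1e-4,fatol=1e-4))
        if b is None or r.fun<b.fun:b=r
    return b.x[0],b.x[1],b.x[2]*100,b.fun
E
python3 - <<'E'
from h import *
import pickle; np.set_printoptions(precision=4,suppress=True)
ct=cam('top'); im=cv2.imread('pics/t3.png')
for b in blobs(im,'green',12): print('top g',p2w(ct,[cv2.minAreaRect(b)[0]],.076))
c=pickle.load(open('w4.pkl','rb')); im=cv2.imread('pics/w4.png')
print(w2p(c,[(.367,-.216,.06),(.538,-.245,.06),(.385,-.352,.06)]))
print(cartfit(c,im,'orange',(.538,-.245)))
print(cartfit(c,im,'green',(.43,-.35)))
E
```

```text
top g [[ 0.3655 -0.2143]]
top g [[ 0.4266 -0.3525]]
[[367.5059 228.2056]
 [410.5236  19.655 ]
 [521.1054 209.1028]]
(np.float64(0.540525815021214), np.float64(-0.24627145580414944), np.float64(21.026450905525774), np.float64(0.0934186163945464))
(np.float64(0.4264154335771333), np.float64(-0.3518586767513916), np.float64(165.76988281817157), np.float64(0.08785015746726343))
```

View pics/w4.png

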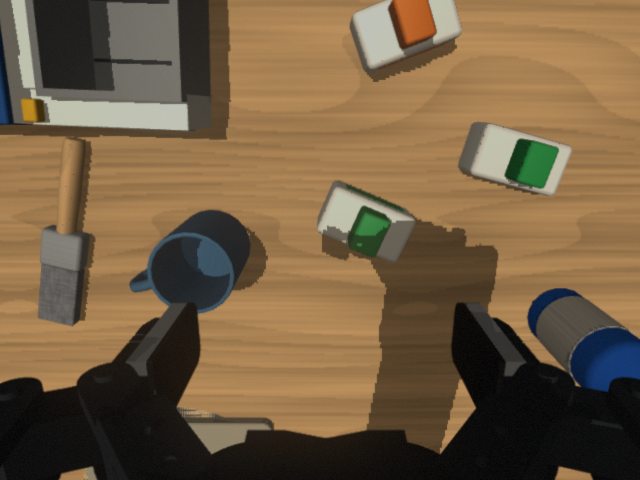

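The view shows orange cut at the top edge, g2 at (515,158) now near (0.426,-0.352), and g1 at (366,220) partly in shadow. I'll hover, refit and pick the orange one first.

```bash
cat >> h.py <<'E'
def look(kind,near,yaw):
    go([near[0]-.01,near[1],.33],yaw); robot.hold(.1)
    c=cam('wrist'); im=cams.get_image('wrist'); f=cartfit(c,im,kind,near); print('fit',np.round(f,4)); return f,im
def pick(kind,near,yaw):
    f,im=look(kind,near,yaw)
    assert f[3]<.15 and np.hypot(f[0]-near[0],f[1]-near[1])<.03, f
    yw=(f[2]+90)%180-90
    go([f[0],f[1],.22],yw); line([f[0],f[1],.137],.12,f_stop=8)
    robot.grasp(70); s=st(); assert s['finger_gap']>.02
    line([f[0],f[1],.28],.12)
def place(sx):
    x,y=dw(sx,0); go([x,y,.28],DYAW); s=st(); assert s['finger_gap']>.02
    line([x,y,.175],.12); print('stop',line([x,y,.148],.04,f_stop=6)); st()
    robot.gripper_open(); line([x,y,.28],.15)
E
python3 - <<'E'
from h import *
pick('orange',(.5395,-.246),22); place(.07); st()
E
```

```text
fit [ 0.539  -0.2444 21.915   0.2293]Traceback (most recent call last):
  File "<stdin>", line 2, in <module>
  File "h.py", line 87, in pick
    assert f[3]<.15 and np.hypot(f[0]-near[0],f[1]-near[1])<.03, f
           ^^^^^^^^^^^^^^^^^^^^^^^^^^^^^^^^^^^^^^^^^^^^^^^^^^^^
AssertionError: (np.float64(0.5389624269688761), np.float64(-0.24443612469924503), np.float64(21.915033733119003), np.float64(0.22929638854296386))
```

The pose agrees with two earlier estimates to about 2 mm. Only the mask is incomplete from shadow, so I'll relax the gate.

```bash
sed -i 's/f\[3\]<.15/f[3]<.25/' h.py; python3 - <<'E'
from h import *
pick('orange',(.539,-.2455),22); place(.07); st()
f,im=look('green',(.426,-.352),-14); cv2.imwrite('pics/w5.png',im)
E
```

```text
fit [ 0.5378 -0.2447 22.0061  0.2604]Traceback (most recent call last):
  File "<stdin>", line 2, in <module>
  File "h.py", line 87, in pick
    assert f[3]<.25 and np.hypot(f[0]-near[0],f[1]-near[1])<.03, f
           ^^^^^^^^^^^^^^^^^^^^^^^^^^^^^^^^^^^^^^^^^^^^^^^^^^^^
AssertionError: (np.float64(0.5377801588559934), np.float64(-0.24472928543784356), np.float64(22.00606881670323), np.float64(0.2604182804027886))
```

```bash
sed -i 's/f\[3\]<.25/f[3]<.3/' h.py; python3 - <<'E'
from h import *
pick('orange',(.539,-.2455),22); place(.07); st()
f,im=look('green',(.426,-.352),-14); cv2.imwrite('pics/w5.png',im)
E
```

```text
fit [ 0.5379 -0.2449 21.865   0.248 ]
t 26.4 pos [ 0.5381 -0.2451  0.1374] ori [180.   -0.   21.9] F [ 0.7 -0.1  4.5] gap 0.0238 gf 71.2
t 28.7 pos [ 0.6584 -0.022   0.28  ] ori [179.9   0.   -2.5] F [-0.3 -1.  -2.5] gap 0.0238 gf 70.4
stop False
t 30.6 pos [ 0.659  -0.0201  0.1482] ori [180.   -0.   -2.5] F [ 0.2 -0.  -2.1] gap 0.0239 gf 70.4
t 32.2 pos [ 0.6586 -0.0198  0.279 ] ori [ 1.8e+02  1.0e-01 -2.4e+00] F [-0.3  0.6 -0.1] gap 0.0856 gf 0.0
fit [  0.4267  -0.3545 -14.7797   0.1147]
```

```bash
python3 - <<'E'
from h import *
pick('green',(.4267,-.353),-14.5); place(0); st()
pick('green',(.367,-.216),-24.4); place(-.07); st()
go([*dw(-.02,.03),.38],DYAW)
cv2.imwrite('pics/w6.png',cams.get_image('wrist')); cv2.imwrite('pics/t6.png',cams.get_image('top'))
E
```

```text
fit [  0.4268  -0.3532 -14.3653   0.1161]
t 36.2 pos [ 0.4269 -0.3534  0.1373] ori [180.   -0.  -14.4] F [-0.9 -0.   5. ] gap 0.0237 gf 71.1
t 39.0 pos [ 0.5886 -0.0191  0.2802] ori [180.   -0.   -2.6] F [-0.6 -0.9 -2.4] gap 0.0243 gf 70.4
stop False
t 40.8 pos [ 0.5891 -0.0171  0.1482] ori [180.   -0.   -2.5] F [-0.3 -0.2 -2.6] gap 0.0237 gf 70.4
t 42.5 pos [ 0.5886 -0.0168  0.2791] ori [ 1.8e+02  1.0e-01 -2.4e+00] F [-0.2  0.3 -0.1] gap 0.0855 gf 0.0
fit [  0.3648  -0.2155 -24.1798   0.1227]
t 45.8 pos [ 0.3649 -0.2157  0.1373] ori [-180.    -0.   -24.2] F [-1.9 -0.   6.7] gap 0.0237 gf 69.6
t 48.1 pos [ 0.5187 -0.0153  0.2798] ori [180.    0.   -2.6] F [-1.1 -1.5 -2.5] gap 0.0240 gf 68.8
stop False
t 49.9 pos [ 0.5192 -0.0141  0.1481] ori [180.   -0.   -2.5] F [ 0.4  0.9 -2.6] gap 0.0242 gf 68.8
t 51.6 pos [ 0.5187 -0.014   0.2791] ori [ 1.8e+02  1.0e-01 -2.4e+00] F [ 0.1  0.1 -0.5] gap 0.0854 gf 0.0
```

View pics/w6.png

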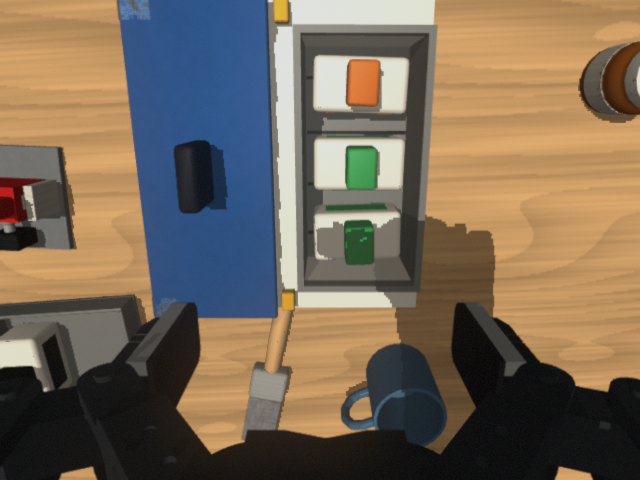

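All three cartridges stand upright in the magazine (caps at (363,82), (361,168) and (359,243)). Next I shut the hatch.

```bash
python3 - <<'E'
from h import *
x,y=.5945,.113; go([x,y,.30],DYAW); line([x,y,.19]); robot.grasp(50); s=st()
x,y,z=s['eef_pos']; u=np.array(dw(0,1))-dw(0,0)
line([x,y,z+.019],.06); p=np.array([x,y])-.132*u
print(line([*p,z+.019],.08,f_stop=25)); s=st()
q=s['eef_pos']; line([q[0],q[1],z-.001],.05); st()
robot.gripper_open(); line([q[0],q[1],.30]); st()
go([.56,.33,.36],-4.7); robot.hold(.1)
import pickle; pickle.dump(cam('wrist'),open('w7.pkl','wb')); cv2.imwrite('pics/w7.png',cams.get_image('wrist'))
im=cams.get_image('top'); cv2.imwrite('pics/t7.png',im)
shift('hatch',(322,150,375,262))
cv2.imwrite('pics/t7c.png',cv2.resize(cams.get_image('scene')[200:340,240:480],None,fx=3,fy=3,interpolation=2))
E
```

```text
t 54.3 pos [0.5945 0.1126 0.1902] ori [180.   -0.   -2.5] F [-2.  -2.6  3.3] gap 0.0151 gf 50.7
False
t 56.6 pos [ 0.5888 -0.0176  0.209 ] ori [-179.9    0.    -2.3] F [ 0.7  6.4 -5.9] gap 0.0153 gf 49.8
t 57.1 pos [ 0.5889 -0.0174  0.1901] ori [-180.    -0.    -2.4] F [-6.   3.6  9.9] gap 0.0156 gf 52.0
t 58.7 pos [ 0.5885 -0.0175  0.299 ] ori [ 1.8e+02  1.0e-01 -2.4e+00] F [ 0.3  0.8 -0.9] gap 0.0853 gf 0.0
hatch shift (0, 0) score 0.99
```

View pics/w7.png

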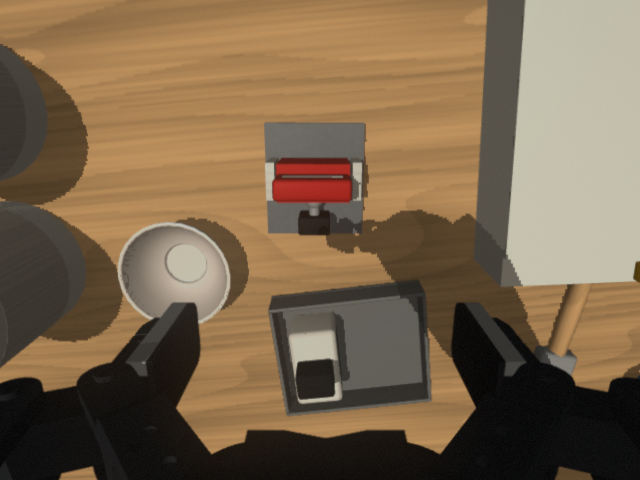

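View pics/t7c.png

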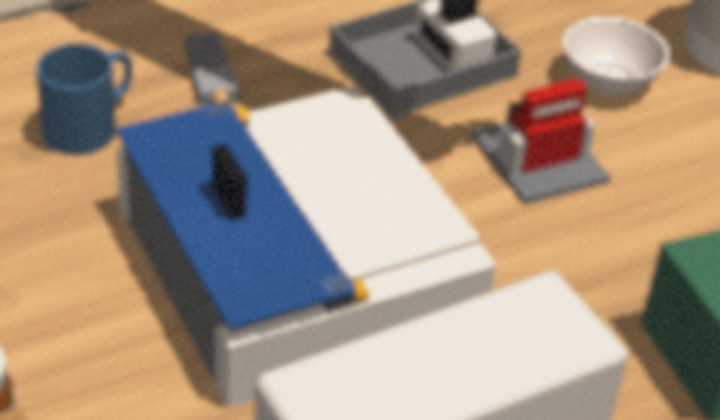

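The hatch is shut and flat (shift 0, score 0.99). Now for the marker: head corners at about (272,178), (352,178), (352,202) and (272,202).

```bash
python3 - <<'E'
from h import *
import pickle; np.set_printoptions(precision=4,suppress=True)
c=pickle.load(open('w7.pkl','rb'))
f=fit(c,[(.055,.048,.008),(.055,-.048,.008),(-.055,-.048,.008),(-.055,.048,.008)],[(265,123),(365,124),(362,234),(268,234)],(.563,.338,-4)); print(f)
print('head z.093',p2w(c,[(272,178),(352,178),(352,202),(272,202)],.093))
print('stand0 proj head',w2p(c,[(*f[:2],.093)]))
print('tray',p2w(c,[(272,311),(432,401),(288,414),(424,295)],.035))
E
```

```text
[ 0.5625  0.3389 -5.2028  0.2287]
head z.093 [[0.5813 0.3692]
 [0.5759 0.3064]
 [0.5566 0.3077]
 [0.5621 0.3715]]
stand0 proj head [[312.5647 198.0488]]
tray [[0.4383 0.3933]
 [0.3163 0.2331]
 [0.3131 0.3909]
 [0.4429 0.2395]]
```

Head centre is (0.569, 0.339) at 64 × 19.5 mm, yaw −5°, which matches the given size. The shelf plate is simply offset. Now I pull it and place it in the tray's −y half.

```bash
python3 - <<'E'
from h import *
x,y=.569,.3387; go([x,y,.25],85); line([x,y,.17]); line([x,y,.132],.08,f_stop=8); st()
robot.grasp(100); s=st(); x,y,z=s['eef_pos']
line([x,y,z+.08],.05); st(); line([x,y,.30],.12); s=st()
assert s['finger_gap']>.012
a=np.radians(1.5); X=.378+np.sin(a)*.045; Y=.313-np.cos(a)*.045
go([X,Y,.30],1.5); line([X,Y,.16],.12); print(line([X,Y,z-.006],.03,f_stop=4)); st()
robot.gripper_open(); line([X,Y,.30],.12); go([.45,.15,.40],0); st()
cv2.imwrite('pics/t8c.png',cv2.resize(cams.get_image('top')[140:320,150:460],None,fx=2.5,fy=2.5,interpolation=2))
E
```

```text
t 63.0 pos [0.569  0.3387 0.1318] ori [-180.    0.   85.] F [-0.2  0.8 -0.4] gap 0.0855 gf 0.0
t 63.6 pos [0.5692 0.3388 0.1324] ori [180.  -0.  85.] F [-0.1 -0.   3. ] gap 0.0167 gf 98.0
t 65.4 pos [0.5691 0.3387 0.212 ] ori [-180.    0.   85.] F [-0.2  0.4 -1. ] gap 0.0167 gf 102.0
t 66.3 pos [0.5689 0.3387 0.299 ] ori [-1.799e+02  1.000e-01  8.500e+01] F [ 1.  -0.2 -1.5] gap 0.0164 gf 102.0
True
t 69.9 pos [0.379  0.2679 0.1283] ori [-180.    -0.  -178.5] F [-0.5 -0.6  6. ] gap 0.0165 gf 103.0
t 72.9 pos [0.4497 0.1505 0.3994] ori [-1.8e+02 -1.0e-01 -1.8e+02] F [ 0.2  0.7 -0.5] gap 0.0851 gf 0.0
```

View pics/t8c.png

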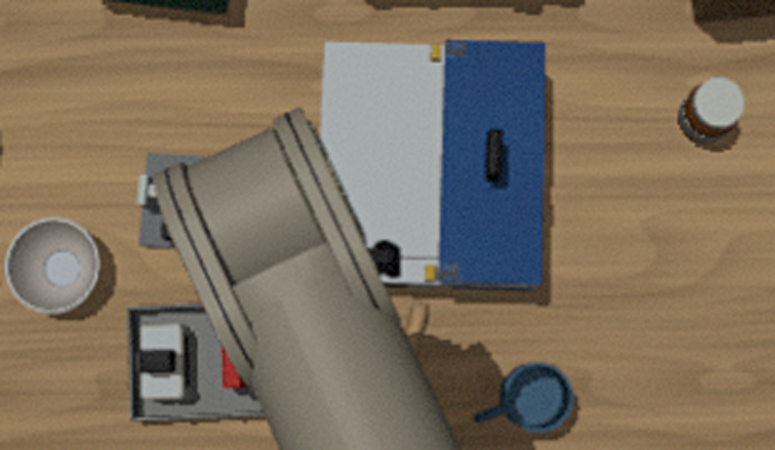

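The hatch is shut, the cart area is clear, the jar and bowl are in place, and spent is in the tray. The marker is half hidden by the arm, so I'll check it by numbers with the arm aside.

```bash
python3 - <<'E'
from h import *
go([.45,-.25,.40],0)
im=cams.get_image('top'); c=cam('top')
for b in blobs(im,'red',20):
    r=cv2.minAreaRect(b); w=p2w(c,cv2.boxPoints(r),.089)
    print(p2w(c,[r[0]],.089),np.linalg.norm(w[1]-w[0]),np.linalg.norm(w[2]-w[1]))
shift('tray',(198,258,212,311)); shift('hatch',(322,150,375,262)); shift('bowl',(150,226,194,268)); st()
E
```

```text
[[0.70912242 0.7563966 ]] 0.061849321198857214 0.05449225545963114
[[0.37826088 0.24832656]] 0.05111101684644715 0.008142394473409496
tray shift (0, 0) score 0.74
hatch shift (0, 0) score 0.99
bowl shift (0, 0) score 0.99
t 74.7 pos [ 0.4505 -0.2491  0.3999] ori [ 180.    -0.  -179.9] F [-0.8  0.6 -0.4] gap 0.0858 gf 0.0
```

```bash
python3 - <<'E'
from h import *
c=cam('top'); now=cams.get_image('top')
for n,im,(x0,y0,x1,y1),z in(('rail',cv2.imread('pics/top0.png'),(195,190,250,245),.093),('now',now,(198,250,270,315),.089)):
    h=cv2.cvtColor(im,cv2.COLOR_BGR2HSV); m=((h[...,0]<9)|(h[...,0]>170))&(h[...,1]>140)&(h[...,2]>40)
    k=np.zeros_like(m);k[y0:y1,x0:x1]=1; m&=k
    p=np.argwhere(m)[:,::-1]; r=cv2.minAreaRect(p.astype(np.float32)); w=p2w(c,cv2.boxPoints(r),z)
    print(n,m.sum(),r,p2w(c,[r[0]],z),w.round(3).tolist())
    print('\n'.join(''.join('#' if (v and b>130) else '+' if v else '.' for v,b in zip(a,q)) for a,q in zip(m[y0:y1,x0:x1],h[y0:y1,x0:x1,2])))
E
```

```text
rail 303 ((219.0, 217.0), (26.0, 14.0), 0.0) [[0.56025143 0.33179021]] [[0.542, 0.368], [0.58, 0.368], [0.579, 0.296], [0.54, 0.296]]
.......................................................
.......................................................
.......................................................
.......................................................
.......................................................
.......................................................
.......................................................
.......................................................
.......................................................
.......................................................
.......................................................
.......................................................
.......................................................
.......................................................
.......................................................
.......................................................
.......................................................
..............
[... 6291 characters left out ...]
...........................................
........................................................................
........................................................................
........................................................................
........................................................................
........................................................................
........................................................................
........................................................................
........................................................................
........................................................................
```

The marker shows the same upright shape as on the rail: an 18 mm head at y≈0.268, inside the tray. I'll hand the job in.

```bash
python3 -c "
from cell import robot, cams, sensors
print(robot.finish_job())"
```

```text
the job is handed in; nothing more can be done
None
```

I handed the job in at about 75 s with all steps done in the order asked: the three cartridges are upright in the magazine, the hatch is shut flat, the spent cartridge and red marker are in the grey tray, and the jar and bowl were not disturbed.

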